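# Close the air-line valve with the square key

### The arm

A 6-joint arm with a two-finger parallel gripper is mounted at the origin on the work surface. World frame = base frame: x ahead of the robot, y to its left, z up, the work surface at z = 0. Lengths are in mm, angles in rad, forces in N, time in s.
With the tool pointing down it reaches from about 350 to 875 mm from the base axis. Payload 4.2 kg.
Tool frame: the origin (TCP) lies on the mounting face of the last link; the fingertips stand 173 mm ahead of it and the grasp point (between the pads) lies 155 mm ahead of it; z points along the fingers, y is the line along which they close (so a half turn about z gives the same grasp; the last joint's range is limited). The gripper opens to 85 mm and grips with 20 to 120 N. Pads are 22 mm wide; open, the fingers measure 114 mm over their backs; the gripper's body (76 mm by 85 mm) begins 54 mm behind the grasp point. The pads swing forward as they close: fully open they stand 13 mm farther back than shut.
Start: joints at [-0.953, 0.385, 0.008, 0, -1.194, -0.259], TCP at [219.484, -585.172, 404.712] pointing down, gripper open.
Joint ranges: [-3.14, 3.14], [-1.21, 2.06], [-1.07, 1.41], [-3.16, 2.05], [-2.99, -0.16], [-3.1, 3.1]. Speed limits (rad/s): [2.79, 2.79, 3.14, 3.14, 3.14, 3.14].

### API

Orientations are given as a unit quaternion [x, y, z, w].
In Python, from bench import arm gives the robot as it stands. The module is installed in compiled form; this text tells all that it offers.
- The arm moves only by the tool move_arm, never from a script. Its arguments are lists of equal length, an entry for each row: "fingers": the finger opening in mm, from 0 to 85.4; "travel": the shift along the tool's x, y, z in mm, a list of three; "dr": the turn, a rotation vector about the tool's x, y, z in rad, a list of three. A call has 1 to 10 rows; each row is the pose to reach, as a shift and turn from the pose commanded when the call began, along the tool's axes at that moment; what a row does not reach only later rows make up. A row lasts 1/10 s, in which the tool goes at most 50 mm and 8.59 degrees, less where a joint would pass 70% of its speed; a pose out of reach is approached as far as the arm can. A call with a gripper value outside its range is refused whole. The fingers move at their own pace and stop on an object; the grip force is fixed at half the most. Time passes only in rows, so rows that repeat a pose let the fingers close. It gives the time, the measured TCP pose, the force, the opening and the grip force at its end, in the units of the state.
- arm.read_state(): the state, without advancing time (a new reading comes with each control period).
- arm.get_image(name): name is "scene" or "top"; returns the picture (400x640x3 uint8, red, green, blue); there is no depth.
- arm.camera_model(name): a dict with "intrinsics" (3x3 intrinsics, pixels), "pose" (4x4, takes a point from camera to world coordinates). Camera axes: x right, y up, looking along -z (the intrinsics and any distortion apply to the point x, -y, -z); pixel columns grow to the right and rows downward; lengths in mm; the calibration is good to about 2 mm. A picture is of the moment at which its call begins. camera_model takes no time and is no camera call.
- arm.job_done(): hands the job in; it is judged then, once.
The state is a dict: "clock": time; "joints": joint angles; "joint_vel": joint speeds; "joint_efforts": joint torques, N m; "position": TCP position; "ee_rot": TCP orientation; "contact_force": force on the tool from outside, world axes, zero at the start; "wrist_torque": the same for the moment, N m; "gripper_width": finger opening in mm; "grasp_force": force on a finger pad.
Only numpy, scipy, OpenCV 4.12 (cv2) and the standard library are available. Lean on these libraries where they do the work, as an engineer would, in place of code of your own. Each camera call takes 0.05 s, during which the arm holds its last target. There are 200 camera calls.

### The job

Shut the valve on the short iron pipe: take the T-handle square key out of its wooden rack, seat it fully home in the square socket of the valve's knob and turn the knob clockwise (seen from above) with it to its stop, until the knob's pointer stands square across the pipe. Leave the key standing fully home in the knob, and do not shift the paint can, wrench, wood offcut or jar.

Things in the scene. Friction and masses are not known exactly. Their poses are not given: they have to be found in the camera images.
- key: Loose upright T-key, 96 mm tall, 0.11-0.21 kg. Origin: lower end of the tip, z up. Heights: square steel tip 14 x 14 mm (sides along x, y), lowest 6 mm tapered to 9 x 9; collar 32 mm across at 24-29 mm; shank 14 mm across to 74 mm; black handle bar 74-96 mm, 80 mm long along y, 16 mm thick along x. Starts in the rack's middle hole, collar resting on the rack.
- key_grip (a point): Point on the key: centre of the handle bar, 85 mm above the tip's end; axes as the key.
- key_collar (a point): Point on the key: centre of the collar's underside, 24 mm above the tip's end; axes as the key. It comes to the socket's mouth when the key is fully home.
- key_rack: Wooden block fixed to the bench, 70 mm (x) by 130 mm (y) by 45 mm high, origin at the centre of its underside. Its middle hole, square 17 x 17 mm, 36 mm deep, sides along x and y, holds the key; empty round 10 mm holes lie 45 mm either side along y.
- air_valve: Dark iron pipe fixed to the bench (34 mm across, 260 mm long over its end caps, axis 45 mm above the bench, along this body's y) with a brass valve body, 52 x 94 mm, in its middle, up to 70 mm high; the knob stands on it from 70 to 100 mm. Origin on the bench under the knob's vertical axis.
- socket (a point): Centre of the mouth of the square socket in the knob's top, 100 mm above the bench, on its axis; turns with the knob. Socket 16.5 x 16.5 mm, slightly bevelled, 26 mm deep, sides along this x and y. Knob of steel, 52 mm across. x points along its pointer, an arm 12 mm wide reaching 50 mm from the axis, its top 4 mm below the knob's top; z up.
- valve_knob (a joint): Knob angle in rad, growing clockwise seen from above, about the vertical through socket: 0 = open (pointer along the pipe, towards the valve's +y), 1.571 = shut, at its stop (pointer square across the pipe, towards the valve's +x). Starts part open, 0.2 to 0.7. Stays where left; friction 0.12 N m.
- paint_can: Bystander: metal paint can, 100 mm across, 115 mm high, standing. Origin at the centre of its underside.
- wrench: Bystander: steel wrench lying on the bench along its x. Origin under its middle.
- offcut: Bystander: piece of light wood 90 x 120 x 38 mm lying flat. Origin at the centre of its underside.
- jar: Bystander: glass jar with a steel cap, 64 mm across, 80 mm high, standing. Origin at the centre of its underside.
Mind the look-alikes: they are no part of the job. There is more than one size of the key; the one meant has the size given above.

How it is judged:
By the outcome, as a careful person would: the job done as asked, in the order asked, and still so for the second after the job is handed in, with the robot touching nothing.
It also fails if it takes over 42 s, if anything falls off the work surface, if the arm or the gripper's body presses on something with over 40 N, if the wrist force passes 120 N, or if a joint passes its speed limit or range.

## Working session

There is one attempt and no reset: what is moved stays moved. The work goes in short steps, Python scripts to look and compute and a tool call to move; the robot and the scene stay as the last step left them, time stands still between calls to the robot, and variables do not carry over. Pictures are saved under pics/ and viewed, at most 10 in all, crops included, and the job is handed in when it is done.

Besides the shell and the picture viewer there is one more tool, called after "Request:" in YAML: its name, and indented under it one key for each argument. move_arm: Moves the arm, as the interface text tells. Its arguments: {"type":"object","properties":{"fingers":{"type":"array","items":{"type":"number"}},"travel":{"type":"array","items":{"type":"array","items":{"type":"number"}}},"dr":{"type":"array","items":{"type":"array","items":{"type":"number"}}}},"required":["fingers","travel","dr"]}

```bash
mkdir -p pics
python3 - <<'E'
from bench import arm
import cv2
for n in("scene","top"):
    cv2.imwrite(f"pics/{n}0.png",arm.get_image(n)[:,:,::-1]); m=arm.camera_model(n); print(n,m)
s=arm.read_state();print(s)
E
```

```text
scene {'intrinsics': array([[407.60116082,   0.        , 322.07215838],
       [  0.        , 407.60116082, 196.71683745],
       [  0.        ,   0.        ,   1.        ]]), 'pose': array([[ 3.22874254e-01, -6.62387321e-01,  6.76014240e-01,
         1.44064929e+03],
       [ 9.46396987e-01,  2.32915844e-01, -2.23792208e-01,
        -2.89804788e+02],
       [-9.21730630e-03,  7.12034582e-01,  7.02083895e-01,
         9.75024118e+02],
       [ 0.00000000e+00,  0.00000000e+00,  0.00000000e+00,
         1.00000000e+00]])}
top {'intrinsics': array([[488.34828704,   0.        , 324.70575592],
       [  0.        , 488.34828704, 203.83365586],
       [  0.        ,   0.        ,   1.        ]]), 'pose': array([[-9.55712762e-03,  9.90550071e-01, -1.36818192e-01,
         4.18604737e+02],
       [-9.99943847e-01, -1.00936503e-02, -3.22818963e-03,
        -2.66991316e+01],
       [-4.57867845e-03,  1.36779657e-01,  9.90590915e-01,
         1.43695414e+03],
       [ 0.00000000e+00,  0.00000000e+00,  0.00000000e+00,
         1.00000000e+00]])}
{'clock': 0.1, 'joints': array([-9.53420465e-01,  3.85491575e-01,  6.77849258e-03, -4.36798899e-04,
       -1.19403792e+00, -2.58613520e-01]), 'joint_vel': array([ 0.00108951, -0.00136832,  0.00199926, -0.00015819,  0.00032056,
        0.00033581]), 'joint_efforts': array([ 3.90608202e-04, -3.93320274e+01,  1.88929099e+01,  4.19789538e+00,
       -2.59635432e-03,  1.06536748e-05]), 'position': array([ 219.42532877, -585.02417486,  403.72945019]), 'ee_rot': array([-1.78341362e-01,  9.83968171e-01,  9.71178827e-04, -2.30672346e-04]), 'contact_force': array([-0.74154401,  0.99231651, -0.26241766]), 'wrist_torque': array([ 0.01472052, -0.02320889, -0.00379027]), 'grasp_force': 0.0, 'gripper_width': 85.53148970140745}
```

View pics/top0.png

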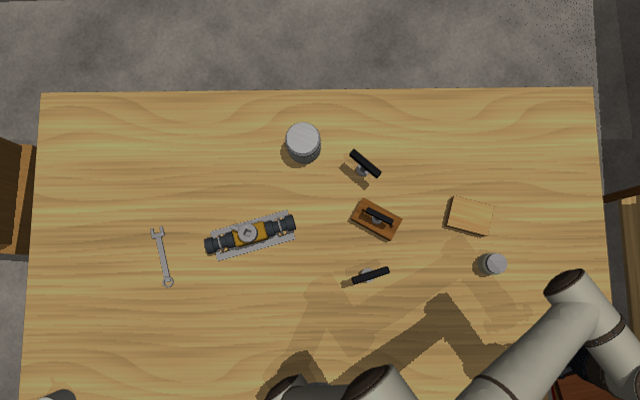

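View pics/scene0.png

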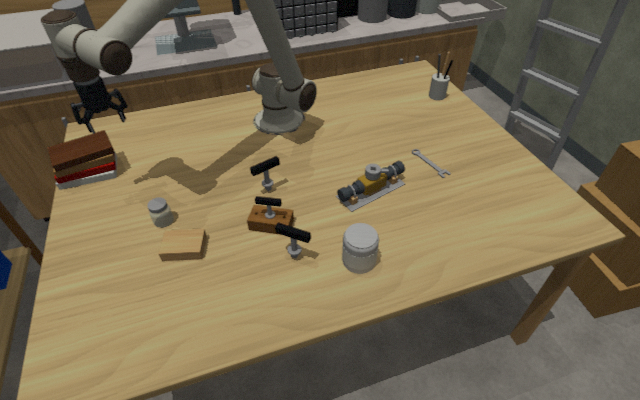

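The top view shows the valve with its knob at about (247,233), the rack at (376,219), the can at (302,142), the wrench at (162,257), the offcut at (470,215) and the jar at (492,264).
Three things could be taken for the key: the T-key in the rack at (378,215), a standing T-key at (365,163) and another at (370,274). The one in the rack fits the description, so I'll check it in a close crop.

Run:
```python
import cv2,numpy as np
t=cv2.imread("pics/top0.png");s=cv2.imread("pics/scene0.png")
f=lambda im,x,y,w,h,k:cv2.resize(im[y:y+h,x:x+w],None,fx=k,fy=k,interpolation=cv2.INTER_CUBIC)
a=f(t,200,205,100,60,4);b=f(t,340,195,70,50,5)
c=f(s,335,155,75,55,5);d=f(s,240,190,80,55,5)
o=np.zeros((600,800,3),np.uint8)
for im,x,y in((a,0,0),(b,420,0),(c,0,300),(d,400,300)):o[y:y+im.shape[0],x:x+im.shape[1]]=im[:,:800-x]
cv2.imwrite("pics/crop.png",o)
```

```text
(no output)
```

View pics/crop.png

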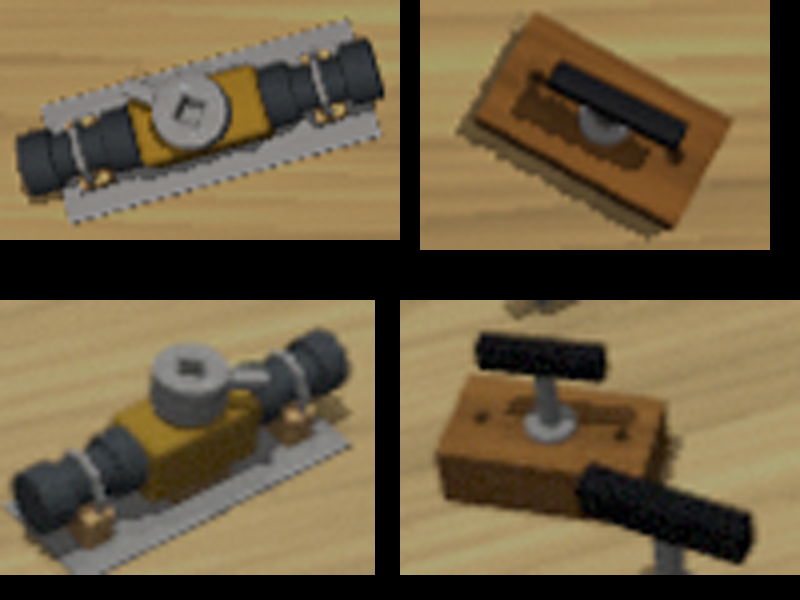

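The rack key's bar is about 29 px long in the top view, roughly 79 mm, so it matches the 80 mm description. I'll zoom in further to take accurate clicks.

Run:
```python
import cv2,numpy as np
t=cv2.imread("pics/top0.png");s=cv2.imread("pics/scene0.png")
o=np.zeros((600,800,3),np.uint8)
def put(im,x,y,X,Y,k=10,w=40,h=30):
    c=cv2.resize(im[y:y+h,x:x+w],None,fx=k,fy=k,interpolation=cv2.INTER_CUBIC)
    c=np.clip(c*1.3+10,0,255).astype(np.uint8)
    for i in range(0,w,5):
        cv2.putText(c,str(x+i),(i*k,8),0,.3,(0,0,255));cv2.line(c,(i*k+k//2,10),(i*k+k//2,14),(0,0,255))
    for i in range(0,h,5):
        cv2.putText(c,str(y+i),(0,i*k+8),0,.3,(0,0,255));cv2.line(c,(22,i*k+k//2),(28,i*k+k//2),(0,0,255))
    o[Y:Y+h*k,X:X+w*k]=c
put(t,225,215,0,0);put(t,360,201,400,0)
put(s,357,158,0,300);put(s,248,190,400,300)
cv2.imwrite("pics/crop2.png",o)
# dark bar segmentation
for n,im,(x0,y0,x1,y1) in(("top",t,(362,203,398,228)),("scene",s,(250,192,285,212))):
    g=im[y0:y1,x0:x1].max(2); m=(g<45).astype(np.uint8)
    nn,l,st,c=cv2.connectedComponentsWithStats(m); k=1+np.argmax(st[1:,4])
    p=np.argwhere(l==k)[:,::-1].astype(np.float32)+[x0,y0]
    print(n,st[k],p.mean(0),cv2.minAreaRect(p.astype(np.float32)))
```

```text
top [  0   5  31  19 179] [378.68715084 216.05586592] ((377.5000305175781, 216.00001525878906), (33.093807220458984, 6.7082037925720215), 26.56505012512207)
scene [  5   5  26   9 174] [267.81034483 201.16091954] ((267.55938720703125, 201.4059600830078), (25.47295379638672, 7.2637715339660645), 5.710593223571777)
```

View pics/crop2.png

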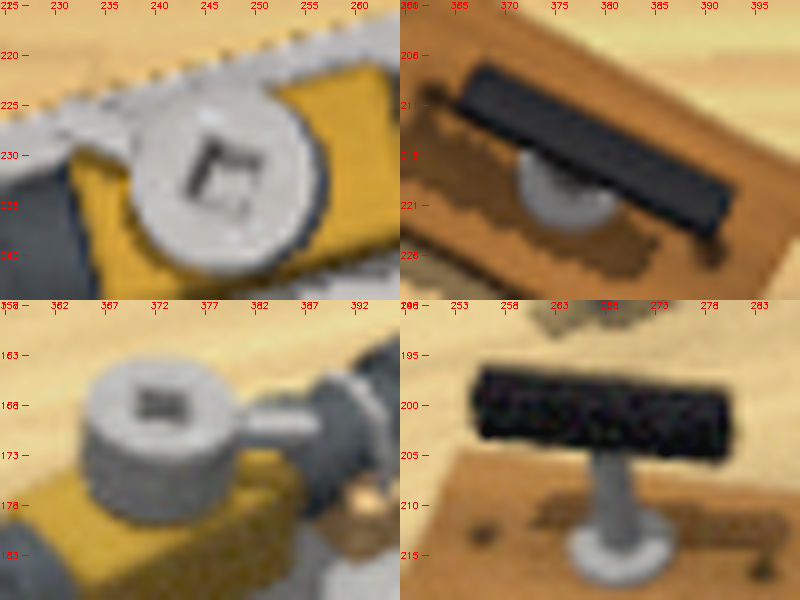

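```bash
cat > h.py <<'E'
import numpy as np
from bench import arm
M={n:arm.camera_model(n) for n in("top","scene")}
def ray(n,px,z):
    K,P=M[n]["intrinsics"],M[n]["pose"]
    d=np.linalg.solve(K,[px[0],px[1],1]);d=P[:3,:3]@(d*[1,-1,-1])
    return P[:3,3]+d*(z-P[2,3])/d[2]
def tri(a,b):
    A=[];B=[]
    for n,p in(("top",a),("scene",b)):
        o=M[n]["pose"][:3,3];d=ray(n,p,0)-o;d/=np.linalg.norm(d);Q=np.eye(3)-np.outer(d,d);A.append(Q);B.append(Q@o)
    return np.linalg.lstsq(np.vstack(A),np.hstack(B),rcond=None)[0]
def proj(n,X):
    K,P=M[n]["intrinsics"],M[n]["pose"];c=P[:3,:3].T@(np.asarray(X)-P[:3,3]);q=K@(c*[1,-1,-1]);return q[:2]/q[2]
E
python3 - <<'E'
from h import *
np.set_printoptions(precision=1,suppress=True)
T=lambda u,v,x,y:(x+u/10-.5,y+v/10-.5)
k=T(226,179,225,215);ks=T(162,103,357,158)
b=T(198,148,360,201);bs=T(204,114,248,190)
print("sock",ray("top",k,100),ray("scene",ks,100),tri(k,ks))
print("bar",ray("top",b,106),ray("scene",bs,106),tri(b,bs))
A=lambda d:np.degrees(np.arctan2(d[1],d[0]))
p=ray("top",T(57,120,225,215),96);ps=ray("scene",T(318,124,357,158),96)
print("ptr",p,ps,A(p-ray("top",k,100)),A(ps-ray("scene",ks,100)),np.linalg.norm((p-ray("top",k,100))[:2]))
c=[T(208,140,225,215),T(265,158,225,215),T(245,222,225,215),T(185,195,225,215)]
c=[ray("top",q,100) for q in c]
for i in range(4):print("side",A(c[(i+1)%4]-c[i]),np.linalg.norm(c[(i+1)%4]-c[i]))
e=[ray("top",T(u,v,360,201),117) for u,v in((87,65),(335,188),(310,235),(60,105))]
print("bar yaw",A(e[0]-e[1]),A(e[3]-e[2]),np.linalg.norm(e[0]-e[1]))
e=[ray("scene",T(u,v,248,190),106) for u,v in((80,101),(329,127))];print(A(e[0]-e[1]),np.linalg.norm(e[0]-e[1]))
a=[ray("top",q,45) for q in((204+0,245),(295,222))];print("pipe",A(a[0]-a[1]),np.linalg.norm(a[0]-a[1]))
a=[ray("top",(340+(u-420+.5)/5-.5,195+(v+.5)/5-.5),45) for u,v in((535,12),(732,122),(672,228),(475,118))]
print("rack",np.mean(a,0),A(a[0]-a[1]),A(a[3]-a[2]))
from scipy.spatial.transform import Rotation as R
s=arm.read_state();print(R.from_quat(s["ee_rot"]).as_matrix())
E
```

```text
sock [526.3 191.3 100. ] [525.2 189.9 100. ] [526.  190.4 100.7]
bar [ 569.2 -171.7  106. ] [ 566.8 -172.5  106. ] [ 568.8 -172.1  107.9]
ptr [543.4 238.8  96. ] [547.7 236.1  96. ] 70.21705547942533 63.93864821972342 50.45009737261069
side -108.00723983158267 16.530669081048515
side 163.20245133930263 18.301421837115925
side 65.42356465602796 18.200935129399976
side -22.114560699360215 16.256853783238338
bar yaw 62.69989853899264 61.62783496018925 74.91205690147243
-117.59626105353185 77.04246181185283
pipe 103.6958194363461 266.8548615540667
rack [ 566.9 -169.4   45. ] 59.80965713949001 60.015698708784605
[[-0.9 -0.4 -0. ]
 [-0.4  0.9  0. ]
 [ 0.   0.  -1. ]]
```

Two-view results agree within about 2 mm:
- **Key:** bar centre about (568,-172), with the bar pointing along 61.5°.
- **Socket:** about (526,190.5), pointer at about 68°.
- **Pipe:** about 103.7°, which puts the knob at about 0.62 rad, inside the 0.2–0.7 start range.

Next I'll work out the moves.

```bash
cat >> h.py <<'E'
from scipy.spatial.transform import Rotation as R
np.set_printoptions(precision=2,suppress=True)
def go(x,y,z,yaw):
    "tool-frame travel and rotvec to TCP x,y,z, tool y at yaw deg, pointing down"
    s=arm.read_state();r=R.from_quat(s["ee_rot"]);a=np.radians(yaw)
    Y=np.array([np.cos(a),np.sin(a),0]);Z=np.array([0,0,-1.]);t=R.from_matrix(np.c_[np.cross(Y,Z),Y,Z])
    print("pos",s["position"],"F",s["contact_force"],"T",s["wrist_torque"],"w",s["gripper_width"],s["grasp_force"],"t",s["clock"],"j",s["joints"])
    print("yaw now",np.degrees(np.arctan2(*r.as_matrix()[1::-1,1])),"travel",r.inv().apply(np.array([x,y,z])-s["position"]),"dr",(r.inv()*t).as_rotvec())
E
python3 -c "
from h import *
go(568.2,-172,340,151.5)"
```

```text
pos [ 219.43 -585.02  403.73] F [-0.74  0.99 -0.26] T [ 0.01 -0.02 -0.  ] w 85.53148970140745 0.0 t 0.1 j [-0.95  0.39  0.01 -0.   -1.19 -0.26]
yaw now 110.54633159662824 travel [-471.55  264.22   64.21] dr [ 0.    0.   -0.71]
```

Request:
move_arm:
  fingers: [85, 85, 85, 85, 85, 85, 85, 85, 85, 85]
  travel:
    - [-40, 22, 0]
    - [-80, 45, 0]
    - [-120, 67, 0]
    - [-160, 90, 0]
    - [-200, 112, 0]
    - [-240, 134, 0]
    - [-280, 157, 0]
    - [-320, 180, 0]
    - [-360, 202, 0]
    - [-400, 224, 0]
  dr:
    - [0, 0, -0.07]
    - [0, 0, -0.14]
    - [0, 0, -0.21]
    - [0, 0, -0.28]
    - [0, 0, -0.35]
    - [0, 0, -0.42]
    - [0, 0, -0.5]
    - [0, 0, -0.57]
    - [0, 0, -0.64]
    - [0, 0, -0.71]

```text
clock: 1.1
position: [516.1, -233.2, 404.4]
ee_rot: [-0.511, 0.86, 0.0, -0.0]
contact_force: [0.9, 0.1, 0.5]
gripper_width: 84.8
grasp_force: 0.0
```

```bash
python3 -c "
from h import *
go(568.2,-172,300,151.5)"
```

```text
pos [ 516.15 -233.23  404.44] F [0.89 0.1  0.49] T [-0.02 -0.1   0.  ] w 84.82023372533533 0.0 t 1.1 j [-0.14  0.29 -0.14 -0.   -1.15 -0.36]
yaw now 151.41371834718663 travel [-78.68 -16.48 104.43] dr [ 0. -0. -0.]
```

Request:
move_arm:
  fingers: [85, 85, 85, 85, 85, 85, 85]
  travel:
    - [-25, -5, 20]
    - [-50, -10, 50]
    - [-79, -16.5, 90]
    - [-79, -16.5, 104]
    - [-79, -16.5, 104]
    - [-79, -16.5, 104]
    - [-79, -16.5, 104]
  dr:
    - [0, 0, 0]
    - [0, 0, 0]
    - [0, 0, 0]
    - [0, 0, 0]
    - [0, 0, 0]
    - [0, 0, 0]
    - [0, 0, 0]

```text
clock: 1.8
position: [568.0, -174.2, 302.3]
ee_rot: [-0.509, 0.861, -0.001, 0.001]
contact_force: [0.5, -0.0, 0.4]
gripper_width: 84.9
grasp_force: 0.0
```

```bash
python3 -c "
from h import *
go(568.2,-172,262,151.5)
import cv2
a=arm.get_image('scene')[130:280,180:380,::-1];b=arm.get_image('top')[140:290,280:480,::-1]
cv2.imwrite('pics/pre.png',cv2.resize(np.hstack([a,b]),None,fx=2,fy=2,interpolation=2))"
```

```text
pos [ 568.01 -174.17  302.26] F [ 0.51 -0.04  0.38] T [ 0.    0.   -0.05] w 84.86895846523309 0.0 t 1.8 j [-0.03  0.42 -0.21  0.   -0.94 -0.48]
yaw now 151.20852375895277 travel [-1.96  0.98 40.26] dr [-0.    0.   -0.01]
```

View pics/pre.png

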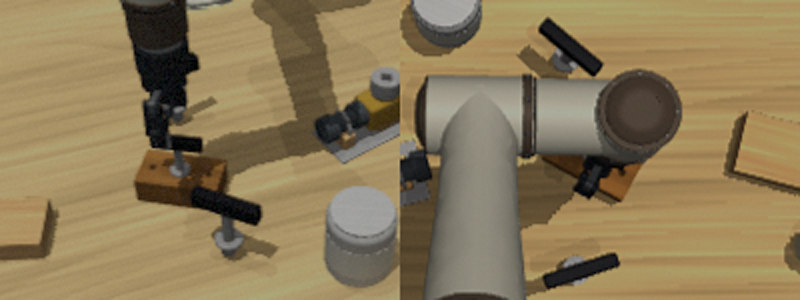

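The gripper stands over the rack key, with the bar between the fingers and the loose keys clear of it. I'll lower it and close.

Request:
move_arm:
  fingers: [85, 85, 85, 50, 30, 10, 5, 5, 5, 5]
  travel:
    - [-2, 1, 15]
    - [-2, 1, 30]
    - [-2, 1, 40]
    - [-2, 1, 40]
    - [-2, 1, 40]
    - [-2, 1, 40]
    - [-2, 1, 40]
    - [-2, 1, 40]
    - [-2, 1, 40]
    - [-2, 1, 40]
  dr:
    - [0, 0, 0]
    - [0, 0, 0]
    - [0, 0, 0]
    - [0, 0, 0]
    - [0, 0, 0]
    - [0, 0, 0]
    - [0, 0, 0]
    - [0, 0, 0]
    - [0, 0, 0]
    - [0, 0, 0]

```text
clock: 2.9
position: [568.3, -171.4, 261.5]
ee_rot: [-0.509, 0.86, -0.001, 0.001]
contact_force: [0.3, -0.0, 3.8]
gripper_width: 14.9
grasp_force: 59.0
```

```bash
python3 -c "
from h import *
go(568.2,-172,262,151.5)"
```

```text
pos [ 568.26 -171.44  261.5 ] F [ 0.34 -0.02  3.79] T [0.1  0.06 0.03] w 14.870489399038085 58.96266996860504 t 2.9 j [-0.02  0.47 -0.25  0.   -0.85 -0.48]
yaw now 151.25630449592364 travel [ 0.52 -0.21 -0.5 ] dr [-0.  0. -0.]
```

The key is gripped at about 15 mm opening with 59 N. I'll lift it straight up.

Request:
move_arm:
  fingers: [5, 5, 5, 5, 5, 5, 5]
  travel:
    - [0, 0, -10]
    - [0, 0, -25]
    - [0, 0, -50]
    - [0, 0, -80]
    - [0, 0, -110]
    - [0, 0, -130]
    - [0, 0, -130]
  dr:
    - [0, 0, 0]
    - [0, 0, 0]
    - [0, 0, 0]
    - [0, 0, 0]
    - [0, 0, 0]
    - [0, 0, 0]
    - [0, 0, 0]

```text
clock: 3.6
position: [568.2, -171.5, 394.2]
ee_rot: [-0.509, 0.86, -0.002, 0.003]
contact_force: [0.6, -0.1, -0.3]
gripper_width: 15.2
grasp_force: 58.7
```

```bash
python3 -c "
from h import *
go(526,190.5,370,158)"
```

```text
pos [ 568.16 -171.5   394.21] F [ 0.6  -0.1  -0.31] T [ 0.01  0.   -0.02] w 15.191499419125332 58.73172104358673 t 3.6 j [-0.02  0.34 -0.09  0.   -1.14 -0.48]
yaw now 151.25696413580346 travel [-297.06  211.19   23.68] dr [-0.01  0.   -0.12]
```

Request:
move_arm:
  fingers: [5, 5, 5, 5, 5, 5, 5, 5, 5, 5]
  travel:
    - [-30, 21, 0]
    - [-65, 46, 2]
    - [-100, 71, 4]
    - [-135, 96, 6]
    - [-170, 121, 8]
    - [-205, 146, 12]
    - [-240, 171, 16]
    - [-270, 192, 20]
    - [-290, 206, 23]
    - [-297, 211, 23.5]
  dr:
    - [0, 0, -0.01]
    - [0, 0, -0.02]
    - [0, 0, -0.04]
    - [0, 0, -0.05]
    - [0, 0, -0.06]
    - [0, 0, -0.08]
    - [0, 0, -0.09]
    - [0, 0, -0.1]
    - [0, 0, -0.12]
    - [-0.005, 0, -0.12]

```text
clock: 4.6
position: [524.9, 192.4, 364.9]
ee_rot: [-0.561, 0.828, 0.003, -0.003]
contact_force: [0.1, -2.1, -1.2]
gripper_width: 14.9
grasp_force: 58.7
```

Request:
move_arm:
  fingers: [5, 5, 5]
  travel:
    - [0, 0, 0]
    - [0, 0, 0]
    - [0, 0, 0]
  dr:
    - [0, 0, 0]
    - [0, 0, 0]
    - [0, 0, 0]

```text
clock: 4.9
position: [525.9, 189.3, 367.0]
ee_rot: [-0.559, 0.829, 0.002, -0.002]
contact_force: [0.2, -0.7, -0.6]
gripper_width: 15.2
grasp_force: 58.7
```

```bash
python3 -c "
from h import *
go(526,190.5,370,158)
import cv2
k=8;A=[]
for n,(x,y) in(('scene',(350,115)),('top',(225,195))):
    c=cv2.resize(arm.get_image(n)[y:y+70,x:x+50,::-1],None,fx=k,fy=k,interpolation=2)
    for i in range(0,70,10): cv2.putText(c,str(y+i),(0,i*k+8),0,.35,(0,0,255))
    for i in range(0,50,10): cv2.putText(c,str(x+i),(i*k,18),0,.35,(0,0,255))
    A.append(c)
cv2.imwrite('pics/ov.png',np.hstack(A))"
```

```text
pos [525.92 189.31 367.02] F [ 0.22 -0.69 -0.61] T [ 0.02 -0.01  0.06] w 15.188034744720742 58.670915365219116 t 4.9 j [ 0.63  0.3  -0.21 -0.01 -1.06 -1.02]
yaw now 158.01617437040647 travel [-1.13  0.39 -2.98] dr [ 0.01 -0.    0.  ]
```

View pics/ov.png

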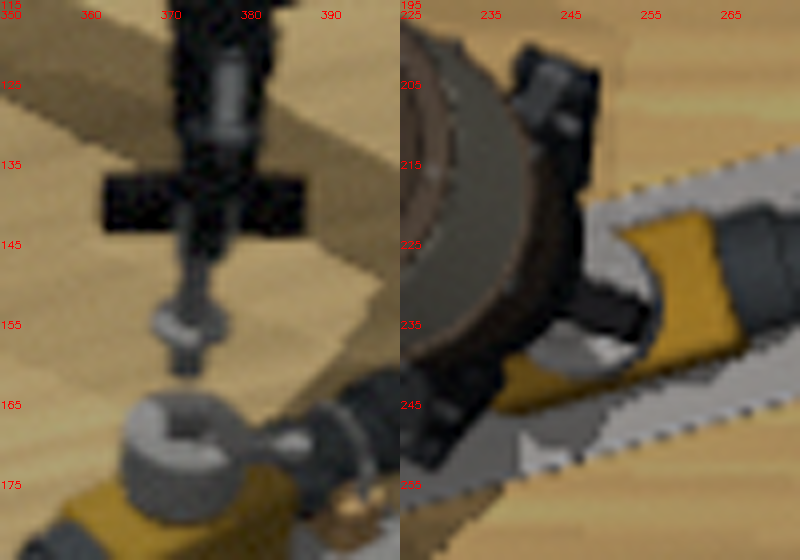

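```bash
cat >> h.py <<'E'
def tip(d=240):
    s=arm.read_state();return s["position"]+R.from_quat(s["ee_rot"]).apply([0,0,d])
E
python3 -c "
from h import *
for n,d in(('tip',240),('collar',216-2.5),('bar',155)):print(n,tip(d),proj('scene',tip(d)))
print(proj('scene',[526,190.5,100]),arm.read_state()['ee_rot'])
print(ray('scene',(373.2,155.0),tip(213.5)[2]),ray('scene',(375,140),tip(155)[2]))
go(526,190.5,370,158)"
```

```text
tip [524.89 189.89 127.3 ] [373.31 161.34]
collar [525.01 189.83 153.8 ] [373.96 154.96]
bar [525.27 189.71 212.3 ] [375.47 140.2 ]
[372.96 167.92] [-0.56  0.83  0.   -0.  ]
[524.4  187.46 153.8 ] [523.85 188.75 212.3 ]
pos [525.97 189.37 367.3 ] F [-0.27  0.35 -1.99] T [-0.02  0.01  0.06] w 15.040031051689633 58.671358823776245 t 5.0 j [ 0.63  0.3  -0.21 -0.01 -1.06 -1.02]
yaw now 158.01753475191168 travel [-1.05  0.41 -2.7 ] dr [0.01 0.   0.  ]
```

The scene view shows the key held upright, with its collar at (373.2,155) and its tip at (372.6,161.5). The tip stands about 2 mm short of the socket axis at (372.7,167.8), mainly in y. I'll correct that and the small tilt, then lower in steps.

```bash
python3 -c "
from h import *
go(526,191.3,350,158)"
```

```text
pos [525.97 189.37 367.3 ] F [-0.27  0.35 -1.99] T [-0.02  0.01  0.06] w 15.040031051689633 58.671358823776245 t 5.0 j [ 0.63  0.3  -0.21 -0.01 -1.06 -1.02]
yaw now 158.01753475191168 travel [-1.79  0.61 17.3 ] dr [0.01 0.   0.  ]
```

Request:
move_arm:
  fingers: [5, 5, 5, 5, 5, 5, 5]
  travel:
    - [-1.8, 0.6, 0]
    - [-1.8, 0.6, 5]
    - [-1.8, 0.6, 10]
    - [-1.8, 0.6, 17]
    - [-1.8, 0.6, 17]
    - [-1.8, 0.6, 17]
    - [-1.8, 0.6, 17]
  dr:
    - [0.005, 0, 0]
    - [0.005, 0, 0]
    - [0.005, 0, 0]
    - [0.005, 0, 0]
    - [0.005, 0, 0]
    - [0.005, 0, 0]
    - [0.005, 0, 0]

```text
clock: 5.7
position: [526.0, 192.5, 350.3]
ee_rot: [-0.56, 0.828, 0.0, 0.0]
contact_force: [0.9, 0.4, -1.3]
gripper_width: 15.2
grasp_force: 58.7
```

```bash
python3 -c "
from h import *
go(526,191.3,316,158);print(tip())"
```

```text
pos [526.   192.46 350.35] F [ 0.91  0.38 -1.35] T [-0.03 -0.02 -0.09] w 15.192124829186097 58.68338763713837 t 5.7 j [ 0.64  0.32 -0.23  0.   -1.02 -1.02]
yaw now 158.12127758983334 travel [ 1.09 -0.42 34.35] dr [-0.  0.  0.]
[526.11 192.54 110.35]
```

Request:
move_arm:
  fingers: [5, 5, 5, 5, 5, 5]
  travel:
    - [1, -0.4, 3]
    - [1, -0.4, 6]
    - [1, -0.4, 9]
    - [1, -0.4, 12]
    - [1, -0.4, 15]
    - [1, -0.4, 16]
  dr:
    - [0, 0, 0]
    - [0, 0, 0]
    - [0, 0, 0]
    - [0, 0, 0]
    - [0, 0, 0]
    - [0, 0, 0]

```text
clock: 6.3
position: [525.9, 191.3, 333.8]
ee_rot: [-0.56, 0.828, 0.0, -0.0]
contact_force: [0.9, 0.2, -1.7]
gripper_width: 15.2
grasp_force: 58.8
```

```bash
python3 -c "
from h import *
go(526,191.3,316,158);print(tip())"
```

```text
pos [525.91 191.29 333.78] F [ 0.85  0.17 -1.73] T [-0.05 -0.1  -0.05] w 15.201513922322217 58.76115024089813 t 6.3 j [ 0.64  0.34 -0.26 -0.   -0.98 -1.02]
yaw now 158.1142596056696 travel [-0.04 -0.09 17.78] dr [ 0. -0.  0.]
[525.85 191.27  93.78]
```

The tip is 6 mm below the mouth with no contact force, so it has entered the socket. Continuing down.

Request:
move_arm:
  fingers: [5, 5, 5, 5, 5, 5, 5, 5]
  travel:
    - [0, 0, 3]
    - [0, 0, 6]
    - [0, 0, 9]
    - [0, 0, 12]
    - [0, 0, 14]
    - [0, 0, 16]
    - [0, 0, 17]
    - [0, 0, 17]
  dr:
    - [0, 0, 0]
    - [0, 0, 0]
    - [0, 0, 0]
    - [0, 0, 0]
    - [0, 0, 0]
    - [0, 0, 0]
    - [0, 0, 0]
    - [0, 0, 0]

```text
clock: 7.1
position: [525.9, 191.3, 317.1]
ee_rot: [-0.56, 0.828, 0.0, 0.0]
contact_force: [0.3, 0.9, -1.1]
gripper_width: 15.1
grasp_force: 58.8
```

```bash
python3 -c "
from h import *
go(526,191.3,316,158);print(tip())"
```

```text
pos [525.91 191.3  317.08] F [ 0.3   0.89 -1.09] T [-0.05 -0.07  0.02] w 15.05393380407892 58.75947654247284 t 7.1 j [ 0.64  0.35 -0.28 -0.   -0.94 -1.02]
yaw now 158.1105264413033 travel [-0.04 -0.08  1.08] dr [0. 0. 0.]
[525.91 191.34  77.08]
```

Request:
move_arm:
  fingers: [5, 5, 5, 5]
  travel:
    - [0, 0, 0.7]
    - [0, 0, 1.4]
    - [0, 0, 1.8]
    - [0, 0, 1.8]
  dr:
    - [0, 0, 0]
    - [0, 0, 0]
    - [0, 0, 0]
    - [0, 0, 0]

```text
clock: 7.5
position: [525.9, 191.4, 316.4]
ee_rot: [-0.56, 0.828, -0.0, 0.001]
contact_force: [-2.0, -0.2, 4.9]
gripper_width: 15.1
grasp_force: 59.7
```

It is home, with about 6 N of contact. Now I'll turn clockwise, which is +z in the tool frame.

Request:
move_arm:
  fingers: [5, 5, 5, 5, 5, 5, 5, 5, 5, 5]
  travel:
    - [0, 0, 0]
    - [0, 0, 0]
    - [0, 0, 0]
    - [0, 0, 0]
    - [0, 0, 0]
    - [0, 0, 0]
    - [0, 0, 0]
    - [0, 0, 0]
    - [0, 0, 0]
    - [0, 0, 0]
  dr:
    - [0, 0, 0.1]
    - [0, 0, 0.2]
    - [0, 0, 0.3]
    - [0, 0, 0.4]
    - [0, 0, 0.5]
    - [0, 0, 0.6]
    - [0, 0, 0.7]
    - [0, 0, 0.8]
    - [0, 0, 0.85]
    - [0, 0, 0.85]

```text
clock: 8.5
position: [526.7, 191.1, 316.4]
ee_rot: [-0.169, 0.986, -0.0, 0.002]
contact_force: [1.7, -2.9, 4.5]
gripper_width: 15.1
grasp_force: 59.5
```

```bash
python3 -c "
from h import *
go(526,191.3,316,103)"
```

```text
pos [526.69 191.11 316.45] F [ 1.71 -2.86  4.47] T [-0.98 -0.65  0.1 ] w 15.099999524109666 59.545249342918396 t 8.5 j [ 0.64  0.36 -0.28  0.   -0.93 -1.87]
yaw now 109.46131647647255 travel [0.59 0.41 0.44] dr [-0.    0.    0.11]
```

Torque is about 0.1 N m, close to the knob's friction, so it is turning. I'll go on in small steps to the stop.

Request:
move_arm:
  fingers: [5, 5, 5, 5]
  travel:
    - [0, 0, 0]
    - [0, 0, 0]
    - [0, 0, 0]
    - [0, 0, 0]
  dr:
    - [0, 0, 0.06]
    - [0, 0, 0.12]
    - [0, 0, 0.18]
    - [0, 0, 0.18]

```text
clock: 8.9
position: [526.6, 191.1, 316.4]
ee_rot: [-0.08, 0.997, -0.0, 0.001]
contact_force: [2.1, -3.0, 5.5]
gripper_width: 15.2
grasp_force: 59.7
```

```bash
python3 -c "
from h import *
go(526,191.3,316,103)"
```

```text
pos [526.64 191.09 316.45] F [ 2.07 -3.01  5.55] T [-1.34 -0.91  0.01] w 15.182620104976245 59.69744324684143 t 8.9 j [ 0.64  0.36 -0.28  0.   -0.93 -2.05]
yaw now 99.19503800576317 travel [0.6  0.31 0.45] dr [-0.    0.   -0.07]
```

Request:
move_arm:
  fingers: [5, 5, 5, 5]
  travel:
    - [0, 0, 0]
    - [0, 0, 0]
    - [0, 0, 0]
    - [0, 0, 0]
  dr:
    - [0, 0, 0.05]
    - [0, 0, 0.1]
    - [0, 0, 0.15]
    - [0, 0, 0.15]

```text
clock: 9.3
position: [526.6, 191.1, 316.5]
ee_rot: [-0.006, 1.0, -0.0, 0.001]
contact_force: [2.6, -3.8, 5.7]
gripper_width: 15.0
grasp_force: 59.7
```

```bash
python3 -c "
from h import *
go(526,191.3,316,103)
import cv2
k=8;A=[]
for n,(x,y) in(('scene',(345,140)),('top',(225,200))):
    c=cv2.resize(arm.get_image(n)[y:y+60,x:x+50,::-1],None,fx=k,fy=k,interpolation=2)
    for i in range(0,60,10): cv2.putText(c,str(y+i),(0,i*k+8),0,.35,(0,0,255))
    for i in range(0,50,10): cv2.putText(c,str(x+i),(i*k,18),0,.35,(0,0,255))
    A.append(c)
cv2.imwrite('pics/turn.png',np.hstack(A))"
```

```text
pos [526.62 191.07 316.47] F [ 2.56 -3.79  5.71] T [-1.33 -0.91  0.07] w 15.018195760601353 59.7428423166275 t 9.3 j [ 0.64  0.36 -0.28  0.   -0.93 -2.2 ]
yaw now 90.63582391341613 travel [0.62 0.24 0.46] dr [-0.    0.   -0.22]
```

View pics/turn.png

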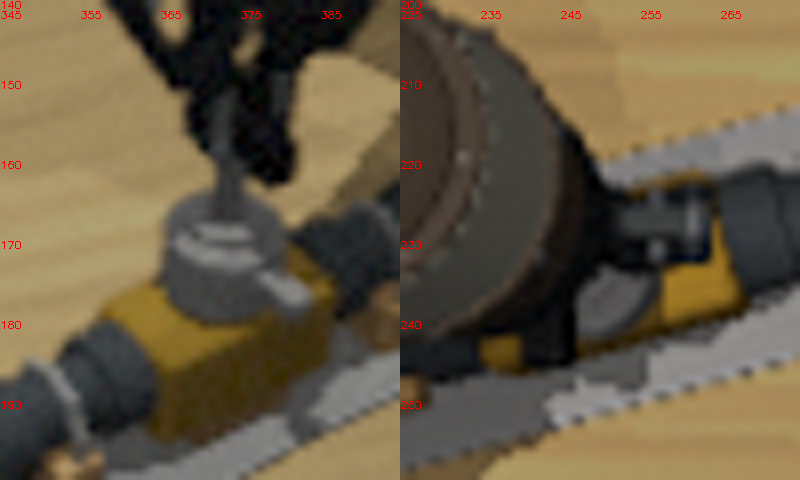

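The scene view shows the collar on the knob's top and the pointer swung round, its tip at about (383.2,176.8), not yet square across. I'll measure the angle left to turn.

```bash
python3 -c "
from h import *
p=ray('scene',(383.2,176.8),96)-[525.5,190.2,96];print(p,np.degrees(np.arctan2(p[1],p[0])))
for a in(12,15,20,30):print(a,proj('scene',[525.5+50*np.cos(np.radians(a)),190.2+50*np.sin(np.radians(a)),96]))
"
```

```text
[47.58 15.73  0.  ] 18.291900320177376
12 [381.86 177.43]
15 [382.5  177.13]
20 [383.51 176.59]
30 [385.25 175.33]
```

Request:
move_arm:
  fingers: [5, 5, 5, 5]
  travel:
    - [0, 0, 0]
    - [0, 0, 0]
    - [0, 0, 0]
    - [0, 0, 0]
  dr:
    - [0, 0, 0.05]
    - [0, 0, 0.1]
    - [0, 0, 0.15]
    - [0, 0, 0.15]

```text
clock: 9.8
position: [526.6, 191.2, 316.5]
ee_rot: [0.068, 0.998, -0.0, 0.001]
contact_force: [2.2, -3.5, 4.5]
gripper_width: 14.9
grasp_force: 60.7
```

```bash
python3 -c "
from h import *
go(526,191.3,316,103)"
```

```text
pos [526.57 191.16 316.46] F [ 2.22 -3.47  4.5 ] T [-1.47 -0.86  0.49] w 14.90046935815118 60.66370725631714 t 9.8 j [ 0.64  0.36 -0.28  0.   -0.94 -2.35]
yaw now 82.16081329040657 travel [0.59 0.06 0.45] dr [-0.    0.   -0.36]
```

Request:
move_arm:
  fingers: [5, 5, 5, 5]
  travel:
    - [0, 0, 0]
    - [0, 0, 0]
    - [0, 0, 0]
    - [0, 0, 0]
  dr:
    - [0, 0, 0.03]
    - [0, 0, 0.06]
    - [0, 0, 0.06]
    - [0, 0, 0.06]

```text
clock: 10.2
position: [526.6, 191.1, 316.5]
ee_rot: [0.098, 0.995, -0.0, 0.001]
contact_force: [2.5, -3.6, 4.6]
gripper_width: 15.1
grasp_force: 60.9
```

```bash
python3 -c "
from h import *
go(526,191.3,316,103)"
```

```text
pos [526.6  191.1  316.45] F [ 2.46 -3.61  4.61] T [-1.47 -0.88  0.59] w 15.139555031229882 60.869566798210144 t 10.2 j [ 0.64  0.36 -0.28  0.   -0.94 -2.41]
yaw now 78.75967611478042 travel [0.63 0.08 0.45] dr [-0.    0.   -0.42]
```

Torque has risen to 0.59 N m, far above friction, so the knob is at its stop. I'll ease off, open and rise.

Request:
move_arm:
  fingers: [5, 10, 20, 40, 60, 85, 85, 85, 85, 85]
  travel:
    - [0, 0, -0.5]
    - [0, 0, -0.5]
    - [0, 0, -0.5]
    - [0, 0, -0.5]
    - [0, 0, -0.5]
    - [0, 0, -0.5]
    - [0, 0, -0.5]
    - [0, 0, -0.5]
    - [0, 0, -0.5]
    - [0, 0, -10]
  dr:
    - [0, 0, -0.05]
    - [0, 0, -0.05]
    - [0, 0, -0.05]
    - [0, 0, -0.05]
    - [0, 0, -0.05]
    - [0, 0, -0.05]
    - [0, 0, -0.05]
    - [0, 0, -0.05]
    - [0, 0, -0.05]
    - [0, 0, -0.05]

```text
clock: 11.2
position: [525.5, 191.1, 324.5]
ee_rot: [0.076, 0.997, -0.001, -0.001]
contact_force: [-0.7, 0.1, -1.0]
gripper_width: 84.9
grasp_force: 0.0
```

Request:
move_arm:
  fingers: [85, 85, 85, 85, 85, 85, 85, 85, 85, 85]
  travel:
    - [0, 0, -20]
    - [0, 0, -50]
    - [0, 0, -90]
    - [0, 0, -110]
    - [40, 0, -110]
    - [80, 0, -110]
    - [120, 0, -110]
    - [160, 0, -110]
    - [160, 0, -110]
    - [160, 0, -110]
  dr:
    - [0, 0, 0]
    - [0, 0, 0]
    - [0, 0, 0]
    - [0, 0, 0]
    - [0, 0, 0]
    - [0, 0, 0]
    - [0, 0, 0]
    - [0, 0, 0]
    - [0, 0, 0]
    - [0, 0, 0]

```text
clock: 12.2
position: [367.2, 215.4, 436.7]
ee_rot: [0.075, 0.997, 0.001, 0.001]
contact_force: [0.1, -0.2, -0.2]
gripper_width: 85.1
grasp_force: 0.0
```

```bash
python3 -c "
from h import *
go(526,191.3,316,103)
import cv2
k=8;A=[]
for n,(x,y) in(('scene',(345,130)),('top',(225,200))):
    im=arm.get_image(n);cv2.imwrite('pics/full_'+n+'.png',im[:,:,::-1])
    c=cv2.resize(im[y:y+60,x:x+50,::-1],None,fx=k,fy=k,interpolation=2)
    for i in range(0,60,10): cv2.putText(c,str(y+i),(0,i*k+8),0,.35,(0,0,255))
    for i in range(0,50,10): cv2.putText(c,str(x+i),(i*k,18),0,.35,(0,0,255))
    A.append(c)
cv2.imwrite('pics/end.png',np.hstack(A))"
```

```text
pos [367.16 215.44 436.66] F [ 0.06 -0.18 -0.2 ] T [0.01 0.02 0.01] w 85.07928711919516 0.0 t 12.2 j [ 0.92  0.01 -0.39  0.   -1.17 -2.64]
yaw now 81.44960312857418 travel [-160.45   -0.56  120.94] dr [ 0.    0.   -0.38]
```

View pics/end.png

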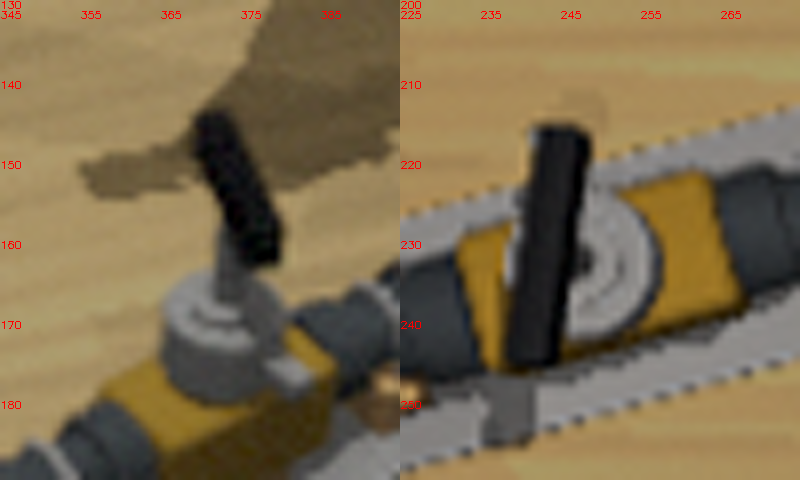

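```bash
python3 -c "
from h import *
print('expected',proj('scene',[526,190.5,161]),proj('top',[526,190.5,161]),'seen 374.1,152.9 / 243.1,230.4')
print(tri((243.1,230.4),(374.1,152.9)))
p=ray('scene',(382.1,176.9),96)-[525.5,190.2,96];print(np.degrees(np.arctan2(p[1],p[0])))
import cv2
for n,bs in(('scene',dict(can=(338,220,385,272),jar=(145,195,175,230),off=(155,225,210,265),wr=(408,145,455,180))),('top',dict(can=(280,118,325,165),jar=(478,250,510,278),off=(442,190,498,240),wr=(148,222,176,290)))):
    a=cv2.imread(f'pics/{n}0.png').astype(int);b=cv2.imread(f'pics/full_{n}.png').astype(int)
    for k,(x,y,X,Y) in bs.items():print(n,k,abs(a-b)[y:Y,x:X].mean(),abs(a-b)[y:Y,x:X].max())
"
```

```text
expected [374.46 153.32] [243.64 230.68] seen 374.1,152.9 / 243.1,230.4
[526.15 190.36 163.11]
14.581272958266426
scene can 1.7933715220949265 11
scene jar 3.956825396825397 17
scene off 2.2075757575757575 15
scene wr 1.8184397163120567 13
top can 2.0523246650906226 6
top jar 4.1179315476190474 19
top off 2.187261904761905 20
top wr 5.050420168067227 107
```

The key is fully home: its bar triangulates to z 163 with the same +2 mm bias seen in the rack. The pointer is at 14.6° against 13.7° for shut, and the bystanders haven't moved.

```bash
python3 -c "
from bench import arm
print(arm.job_done())"
```

```text
the job is handed in; nothing more can be done
None
```

The job is handed in at about 12 s on the robot's clock: the valve is turned to its stop (pointer within about 1° of square across the pipe by my measurement), the key stands fully home in the knob, and the four bystanders were not moved.

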